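# Find the board tester whose lid stays up, and load it

### The job

One of the two blue board testers has a worn hinge, so its lid sinks shut by itself. Lift a lid by its black bar, gently, until you feel its rubber stop, let go and watch whether it stays up; if it sinks, leave it to fall shut and try the other. With the good lid standing fully open on its own and the worn one shut, lay the green board flat down inside the good tester's recess, gently, and let go, without disturbing the other things on the bench.

Things in the scene. Friction and masses are not known exactly. Their poses are not given: they have to be found in the camera images.
- tester_p: Clamshell circuit-board tester fixed to the bench: blue box 200 (its x) x 170 (its y) x 60 mm high, yellow top plate, blue lid with clear window. Origin: centre of its underside, on the bench; x from its front to its hinge side (away from the robot when unturned), z up. The two testers look alike; which one has the worn hinge is not told.
- nest_p (a point): Centre of the floor of the recess in the top of tester_p: 15 mm to the front of the tester's middle, 53 mm above the bench; axes as the tester's. The recess is 93 (x) x 73 (y) mm, 7 mm deep, mouth chamfered 1.5 mm. Its floor is a black bed of contact pins on springs (gives 0.5 mm per newton, 5 mm at most, then rigid). It is under the lid and open to above once the lid is up.
- lid_p_bar (a point): Middle of the black grip bar on tester_p's lid: round bar 12 mm thick, 80 mm long along y, on posts at its ends, its middle line 45 mm off the lid's outer face (39 mm clear between). Lid shut: 160 mm in front of the hinge axis, 53 mm above it. Turns with the lid, so when the lid is up it is behind it. The lid's free edge is 20 mm beyond the bar.
- lid_p_hinge (a point): Middle of the hinge axis (along y) of tester_p's lid: 95 mm behind the tester's middle, 60.5 mm above the bench. The lid, 180 x 170 x 8 mm and 0.4 to 0.6 kg, lies in front of this axis when shut. Sound hinge: holds any angle, 3 to 9 N at the bar swing it. Worn hinge: loose; let go near its stop, the lid sinks shut within about 1 to 2 s.
- lid_p (a joint): Opening angle of tester_p's lid, rad: 0 shut, grows as its front edge swings up and back. A hidden rubber-mounted stop ends it somewhere between 1.2 and 1.5 rad, well apart for the two lids; fully open means against it. Pushed on, the rubber lets the whole lid tilt on by about 0.6 mm per newton at the bar (not seen in this value); over 20 N (12 mm) there harms the hinge.
- tester_q: Clamshell circuit-board tester fixed to the bench: blue box 200 (its x) x 170 (its y) x 60 mm high, yellow top plate, blue lid with clear window. Origin: centre of its underside, on the bench; x from its front to its hinge side (away from the robot when unturned), z up. The two testers look alike; which one has the worn hinge is not told.
- nest_q (a point): Centre of the floor of the recess in the top of tester_q: 15 mm to the front of the tester's middle, 53 mm above the bench; axes as the tester's. The recess is 93 (x) x 73 (y) mm, 7 mm deep, mouth chamfered 1.5 mm. Its floor is a black bed of contact pins on springs (gives 0.5 mm per newton, 5 mm at most, then rigid). It is under the lid and open to above once the lid is up.
- lid_q_bar (a point): Middle of the black grip bar on tester_q's lid: round bar 12 mm thick, 80 mm long along y, on posts at its ends, its middle line 45 mm off the lid's outer face (39 mm clear between). Lid shut: 160 mm in front of the hinge axis, 53 mm above it. Turns with the lid, so when the lid is up it is behind it. The lid's free edge is 20 mm beyond the bar.
- lid_q_hinge (a point): Middle of the hinge axis (along y) of tester_q's lid: 95 mm behind the tester's middle, 60.5 mm above the bench. The lid, 180 x 170 x 8 mm and 0.4 to 0.6 kg, lies in front of this axis when shut. Sound hinge: holds any angle, 3 to 9 N at the bar swing it. Worn hinge: loose; let go near its stop, the lid sinks shut within about 1 to 2 s.
- lid_q (a joint): Opening angle of tester_q's lid, rad: 0 shut, grows as its front edge swings up and back. A hidden rubber-mounted stop ends it somewhere between 1.2 and 1.5 rad, well apart for the two lids; fully open means against it. Pushed on, the rubber lets the whole lid tilt on by about 0.6 mm per newton at the bar (not seen in this value); over 20 N (12 mm) there harms the hinge.
- board: The loose green circuit board, 90 (x) x 70 (y) x 5 mm, 0.10 to 0.16 kg, with a black block in its middle to hold it by: 32 mm long in x, 20 mm wide in y, standing from the board's top face to 40 mm above its underside. Origin: centre of its underside; z up. It fits the recess either way round, its x along the tester's x, with 1.5 mm play each side.
- green_tape: Roll of green tape standing flat, 90 mm across, 48 mm high. Leave it alone.
- black_tape: Roll of black tape, 80 mm across, 35 mm high. Leave it alone.
- steel_cup: Steel cup, 72 mm across, 100 mm high. Leave it alone.
- flux_bottle: Blue bottle with yellow cap, 66 mm across, 160 mm high. Leave it alone.
- screwdriver: Screwdriver with yellow handle lying on the bench. Leave it alone.
- bracket: Steel angle strip 110 x 22 mm lying on the bench. Leave it alone.
Things that resemble listed ones, but are neither listed nor needed, are in the scene too. Leave any brown or orange look-alike of the board alone.

How it is judged:
On the way:
1. the sound lid has been opened to its stop, let go, and stays there untouched for half a second, with the board not yet in its recess (value of joint lid_p above 1.39 rad and velocity of joint lid_p between -0.02 and 0.02 rad/s and contact force between each of the arm, the fingers and lid_p below 0.1 N and distance between board and nest_p above 0.06 m), for 0.5 s.
At the end, for the whole second after the job is handed in: Sound lid at its stop (over 1.39 rad), still and untouched; worn lid shut (under 0.03 rad); board right way up on the floor of the sound tester's recess (within 3 mm sideways, 2 mm in height, level and in line within 0.03 and 0.05 rad), at rest and released (value of joint lid_p above 1.39 rad and velocity of joint lid_p between -0.02 and 0.02 rad/s and contact force between each of the arm, the fingers and lid_p below 0.1 N and value of joint lid_q below 0.03 rad and x of board in the frame of nest_p between -0.003 and 0.003 m and y of board in the frame of nest_p between -0.003 and 0.003 m and z of board in the frame of nest_p below 0.002 m and angle between board's own z axis and vertical below 0.03 rad and angle between the x axis of board and the x axis of tester_p, either way round below 0.05 rad and linear speed of board below 0.01 m/s and contact force between the fingers and board below 0.1 N).
It fails at once if the lid of tester_p is forced against its rubber stop with more than about 20 N (0.075 rad past the stop) (angle between lid_p_bar's own z axis and vertical above 1.515 rad).
It fails at once if the board is pressed or dropped onto tester_p with more than 25 N (contact force between board and tester_p above 25 N).
It fails at once if the lid of tester_q is forced against its rubber stop with more than about 20 N (0.075 rad past the stop) (angle between lid_q_bar's own z axis and vertical above 1.315 rad).
It fails at once if the board is pressed or dropped onto tester_q with more than 25 N (contact force between board and tester_q above 25 N).
It fails at once if a bystander (tape rolls, cup, bottle, screwdriver, bracket) is shifted by more than 20 mm (distance of any of green_tape, black_tape, steel_cup, flux_bottle, screwdriver, bracket from where it was at the start of the episode above 0.02 m).
It also fails if it takes over 72 s, if anything falls off the work surface, if the arm or the gripper's body presses on something with over 40 N, if the wrist force passes 120 N, or if a joint passes its speed limit or range.

### The arm

A 6-joint arm with a two-finger parallel gripper is mounted at the origin on the work surface. World frame = base frame: x ahead of the robot, y to its left, z up, the work surface at z = 0. Lengths are in m, angles in rad, forces in N, time in s.
With the tool pointing down it reaches from about 0.3 to 0.75 m from the base axis. Payload 8.5 kg.
Tool frame: the origin (TCP) lies midway between the tips of the shut fingers; the grasp point (between the pads) lies 19 mm behind it; z points along the fingers, y is the line along which they close (so a half turn about z gives the same grasp; the last joint's range is limited). The gripper opens to 85 mm and grips with 20 to 120 N. Pads are 22 mm wide; open, the fingers measure 114 mm over their backs; the gripper's body (76 mm by 85 mm) begins 54 mm behind the grasp point. The pads swing forward as they close: fully open they stand 13 mm farther back than shut.
Start: joints at [1.049, 0.381, 1.297, -0, 1.464, -0.215], TCP at [0.166, 0.524, 0.199] pointing down, gripper open.
Joint ranges: [-3.11, 3.11], [-0.89, 2.33], [0.22, 2.48], [-1.42, 4.56], [0.17, 2.85], [-2.88, 2.88]. Speed limits (rad/s): [2.39, 2.39, 3.14, 3.14, 3.14, 3.14].

### API

Orientations are given as a rotation vector (axis times angle).
In Python, from plant import robot, vision, nets gives the robot as it stands. The module is installed in compiled form; this text tells all that it offers.
- The arm moves only by the tool jog_arm, never from a script. Its argument "motion" is a list that holds one entry, the list of rows, each a list of 5 numbers: the gripper command: -1 is fully open, 1 is shut, values between are in proportion, then the shift along the tool's x, y, z as a fraction of full scale, then the turn about the tool's z as a fraction of full scale. A call has 1 to 8 rows; each row is the pose to reach, as a shift and turn from the pose commanded when the call began, along the tool's axes at that moment, turning the shorter way round; what a row does not reach only later rows make up. Full scale, the value 1, is 0.2 m for a shift and 180 degrees for a turn. A row lasts 1/8 s, in which the tool goes at most 62.5 mm and 10.7 degrees, less where a joint would pass 70% of its speed; a pose out of reach is approached as far as the arm can. A call with a number of a shift or a turn outside -1 to 1 is refused whole. A call with a gripper value outside its range is refused whole. The fingers move at their own pace and stop on an object; "squeeze" is the grip in N (left out, the last holds). Time passes only in rows, so rows that repeat a pose let the fingers close. It gives the time, the measured TCP pose, the force, the opening and the grip force at its end, in the units of the state.
- robot.get_obs(): the state, without advancing time (a new reading comes with each control period).
- vision.grab_frame(name): name is "side" or "top"; returns a dict with "pixels" (480x640x3 uint8, blue, green, red), "intrinsics" (3x3 intrinsics, pixels), "position" and "orientation" of the camera in the world. Camera axes: x right, y up, looking along -z (the intrinsics and any distortion apply to the point x, -y, -z); pixel columns grow to the right and rows downward; lengths in m; the calibration is good to about 2 mm. A picture is of the moment at which its call begins. There is no depth.
- robot.finish_job(): hands the job in; it is judged then, once.
Trained networks look in the newest picture that a camera, given by its name, has taken for a name from the list of things; names that differ only in an ending like _2 or _b are one class to them, and where a whole thing is asked for, a point or a joint stands for the part that bears it (a point fixed in the world has none). Each returns a list of dicts, best first, with "p" (0 to 1); they miss things now and then, are a little off and sometimes report something else, mostly with a low value. They report only what shows in the picture. A call takes as long as a camera call. They do not tell look-alikes from the thing itself.
- nets.trace(thing, camera): "region" (480x640 bool, what is visible of it) and "bbox" ([left, top, right, bottom] in pixels, round what is visible of it).
The state is a dict: "clock": time; "qpos": joint angles; "qvel": joint speeds; "joint_efforts": joint torques, N m; "ee_pos": TCP position; "orientation": TCP orientation; "ft_force": force on the tool from outside, world axes, zero at the start; "wrist_torque": the same for the moment, N m; "opening": opening from 0.0 (shut) to 1.0 (fully open); "grip_force": force on a finger pad.
Only numpy, scipy, OpenCV 4.12 (cv2) and the standard library are available. Lean on these libraries where they do the work, as an engineer would, in place of code of your own. Each camera call takes 0.05 s, during which the arm holds its last target. There are 200 camera calls.

## Working session

There is one attempt and no reset: what is moved stays moved. The work goes in short steps, Python scripts to look and compute and a tool call to move; the robot and the scene stay as the last step left them, time stands still between calls to the robot, and variables do not carry over. Pictures are saved under pics/ and viewed, at most 10 in all, crops included, and the job is handed in when it is done.

Besides the shell and the picture viewer there is one more tool, called after ">>>" as name(argument=value, ...) on one line, values as JSON. jog_arm: Moves the arm, as the interface text tells. Its arguments: {"type":"object","properties":{"motion":{"type":"array","items":{"type":"array","items":{"type":"array","items":{"type":"number"}}}},"squeeze":{"type":"number"}},"required":["motion"]}

```bash
mkdir -p pics
cat > h.py <<'E'
import numpy as np, cv2
from plant import robot, vision, nets
from scipy.spatial.transform import Rotation as R
def rot(o):
    o=np.array(o,float)
    return o if o.shape==(3,3) else (R.from_rotvec(o) if o.size==3 else R.from_quat(o)).as_matrix()
def snap(n,f=None):
    d=vision.grab_frame(n)
    if f: cv2.imwrite('pics/'+f,d['pixels'])
    return d
def proj(d,P):
    P=np.atleast_2d(P); c=(P-d['position'])@rot(d['orientation'])
    u=np.c_[c[:,0],-c[:,1],-c[:,2]]@np.array(d['intrinsics']).T
    return u[:,:2]/u[:,2:]
def back(d,uv,z):
    uv=np.atleast_2d(uv).astype(float)
    r=np.c_[uv,np.ones(len(uv))]@np.linalg.inv(np.array(d['intrinsics'])).T
    r=r*[1,-1,-1]@rot(d['orientation']).T
    p=np.array(d['position']); return p+r*((z-p[2])/r[:,2:])
E
python3 - <<'E'
from h import *
for n in('top','side'):
    d=snap(n,n+'0.png'); print({k:v for k,v in d.items() if k!='pixels'})
    for t in('tester_p','board','lid_p_bar'):
        print(n,t,[(round(r['p'],2),list(map(int,r['bbox']))) for r in nets.trace(t,n)])
print(robot.get_obs())
E
```

```text
{'intrinsics': array([[551.06918496,   0.        , 313.2181446 ],
       [  0.        , 551.06918496, 240.01505925],
       [  0.        ,   0.        ,   1.        ]]), 'position': array([0.30715214, 0.01608385, 1.78562468]), 'orientation': array([ 0.11126876, -0.11049586, -1.56335083])}
top tester_p [(0.82, [221, 222, 279, 289]), (0.75, [219, 223, 276, 287]), (0.66, [365, 231, 428, 303])]
top board [(0.97, [382, 312, 416, 345]), (0.82, [298, 232, 321, 267]), (0.63, [308, 281, 337, 308]), (0.6, [380, 192, 414, 224]), (0.59, [229, 316, 264, 350])]
top lid_p_bar []
{'intrinsics': array([[591.26002709,   0.        , 315.71174931],
       [  0.        , 591.26002709, 230.21956255],
       [  0.        ,   0.        ,   1.        ]]), 'position': array([ 0.00877258, -1.07255096,  0.80036605]), 'orientation': array([ 1.0133996 , -0.23181597, -0.39715494])}
side tester_p [(0.95, [281, 266, 415, 370]), (0.67, [233, 182, 319, 239])]
side board [(0.91, [410, 294, 445, 322]), (0.67, [230, 337, 277, 375]), (0.65, [246, 256, 287, 290]), (0.57, [165, 225, 208, 252]), (0.55, [294, 240, 340, 268]), (0.53, [288, 267, 410, 346]), (0.47, [229, 151, 256, 187])]
side lid_p_bar [(0.62, [290, 271, 406, 348])]
{'clock': 0.4, 'qpos': array([ 1.04869154e+00,  3.80676071e-01,  1.29750030e+00,  1.60458952e-05,
        1.46360499e+00, -2.15288288e-01]), 'qvel': array([ 1.21570808e-03,  6.28281712e-05, -1.42394310e-03, -6.08680433e-04,
        1.54027861e-03, -1.21042717e-03]), 'joint_efforts': array([-1.71840289e-03, -4.47919965e+01, -2.31236601e+01, -2.35364441e-04,
        1.29982855e-03, -1.28307374e-05]), 'ee_pos': array([0.16607718, 0.52426836, 0.19894766]), 'orientation': array([-4.80048095e-01, -3.10461549e+00,  2.67463965e-04]), 'ft_force': array([-0.22171976, -1.34494335,  0.36015215]), 'wrist_torque': array([-0.03076783, -0.00496226, -0.00123396]), 'grip_force': 0.0, 'opening': 0.9991198338753122}
```

Run:
```python
import cv2
i=cv2.imread('pics/top0.png')[150:390,180:480]
cv2.imwrite('pics/top0c.png',cv2.resize(i,(750,600),interpolation=cv2.INTER_CUBIC))
i=cv2.imread('pics/side0.png')[130:400,140:480]
cv2.imwrite('pics/side0c.png',cv2.resize(i,(748,594),interpolation=cv2.INTER_CUBIC))
```

```text
(no output)
```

View pics/top0c.png

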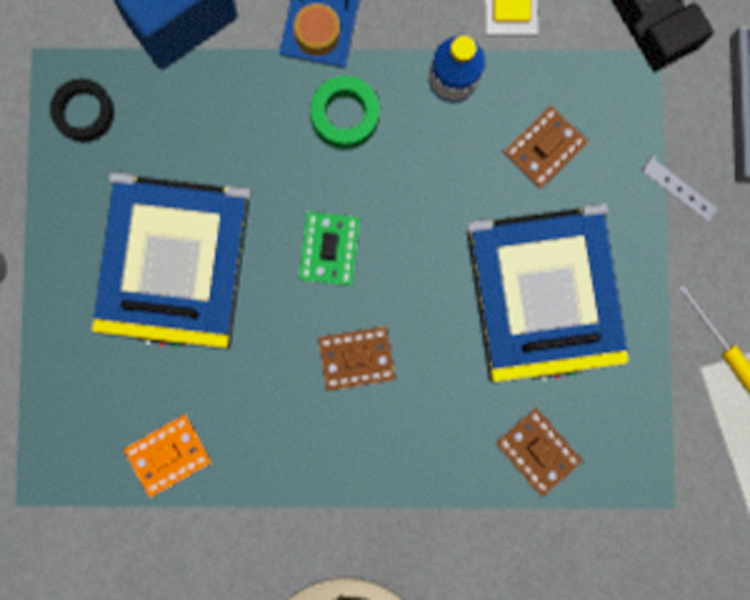

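View pics/side0c.png

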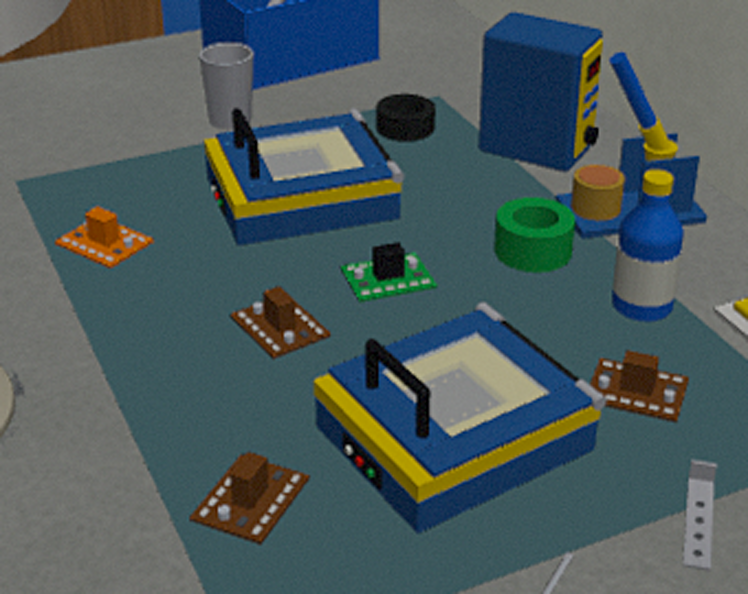

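The green board is at full-frame pixel (312,249). Its look-alikes are brown at (323,293), (398,209) and (396,330), and orange at (247,332). The crop shows only one green board with a black block. The testers are at about (248,255) and (399,267).

```bash
cat >> h.py <<'E'
def rects(d,lo,hi,box,minA=20):
    x0,y0,x1,y1=box
    hsv=cv2.cvtColor(d['pixels'][y0:y1,x0:x1],cv2.COLOR_BGR2HSV)
    s=6; big=cv2.resize(hsv,None,fx=s,fy=s,interpolation=cv2.INTER_CUBIC)
    m=cv2.inRange(big,lo,hi); cs=cv2.findContours(m,cv2.RETR_EXTERNAL,cv2.CHAIN_APPROX_NONE)[0]
    out=[]
    for c in sorted(cs,key=cv2.contourArea)[::-1]:
        if cv2.contourArea(c)<minA*s*s: break
        out.append((cv2.boxPoints(cv2.minAreaRect(c))+.5)/s-.5+[x0,y0])
    return out
def desc(d,b,z):
    p=back(d,b,z)[:,:2]; e=p[1]-p[0]; f=p[2]-p[1]
    if np.linalg.norm(f)>np.linalg.norm(e): e,f=f,e
    a=np.degrees(np.arctan2(e[1],e[0]))
    return p.mean(0).round(4),round((a+90)%180-90,1),np.linalg.norm(e).round(4),np.linalg.norm(f).round(4)
E
python3 - <<'E'
from h import *
d=snap('top')
for box in((205,210,290,295),(360,225,440,310)):
    for r in rects(d,(22,170,120),(35,255,255),box): print('yellow',desc(d,r,.06))
    for r in rects(d,(0,0,0),(180,255,60),box,10): print('dark',desc(d,r,.1135))
for r in rects(d,(45,120,80),(80,255,255),(290,225,335,275)): print('green',desc(d,r,.005))
for r in rects(d,(0,0,0),(180,255,70),(290,225,335,275),5): print('block',desc(d,r,.04))
E
```

```text
yellow (array([0.4151, 0.2347]), np.float64(83.4), np.float64(0.1702), np.float64(0.0167))
dark (array([0.4418, 0.229 ]), np.float64(83.1), np.float64(0.0934), np.float64(0.0113))
dark (array([0.5957, 0.2076]), np.float64(83.2), np.float64(0.1044), np.float64(0.0062))
yellow (array([ 0.3761, -0.2646]), np.float64(-81.9), np.float64(0.1706), np.float64(0.0166))
dark (array([ 0.4039, -0.2581]), np.float64(-81.7), np.float64(0.0951), np.float64(0.0105))
dark (array([ 0.5573, -0.2312]), np.float64(-82.0), np.float64(0.104), np.float64(0.0059))
dark (array([ 0.3972, -0.168 ]), np.float64(8.4), np.float64(0.0352), np.float64(0.0044))
dark (array([ 0.4365, -0.1624]), np.float64(8.1), np.float64(0.0365), np.float64(0.0042))
green (array([0.5311, 0.0238]), np.float64(-6.2), np.float64(0.0917), np.float64(0.0721))
block (array([0.5289, 0.0239]), np.float64(-6.2), np.float64(0.0326), np.float64(0.0176))
```

```bash
cat >> h.py <<'E'
def to(p,yawdeg=None):
    "fractions (tool x,y,z,turn) from the measured pose to TCP p with tool y at yawdeg"
    o=robot.get_obs(); T=rot(o['orientation']); s=T.T@(np.array(p)-o['ee_pos'])/.2
    y=np.degrees(np.arctan2(T[1,1],T[0,1])); t=0
    if yawdeg is not None: t=(-(yawdeg-y)+90)%180-90
    print('shift',s.round(4),'turn',round(t/180,4),'yaw',y.round(2),'pos',o['ee_pos'].round(4),'t',o['clock'],'F',o['ft_force'].round(1))
E
python3 -c "
from h import *
to((.4418,.229,.20),-6.8)"
```

```text
shift [-1.7601 -0.9912 -0.005 ] turn 0.4401 yaw 72.42 pos [0.1661 0.5243 0.199 ] t 0.45 F [-0.5 -0.4  0.2]
```

>>> jog_arm(motion=[[[0.0, -0.2, -0.1, 0, 0.06], [0.0, -0.4, -0.2, 0, 0.12], [0.0, -0.6, -0.3, 0, 0.18], [0.0, -0.8, -0.45, 0, 0.24], [0.0, -0.88, -0.5, 0, 0.3], [0.0, -0.88, -0.5, 0, 0.36], [0.0, -0.88, -0.5, 0, 0.42], [0.0, -0.88, -0.5, 0, 0.44]]], squeeze=30)

```text
clock: 1.45
ee_pos: [0.3037, 0.3757, 0.1991]
orientation: [2.353, 2.082, 0.0]
ft_force: [-0.4, -0.3, 0.7]
opening: 0.499
grip_force: 0.0
```

```bash
python3 -c "
from h import *
to((.4418,.229,.17),-6.8)"
```

```text
shift [-0.6441  0.7746  0.1454] turn -0.0011 yaw -7.0 pos [0.3037 0.3757 0.1991] t 1.45 F [-0.4 -0.3  0.7]
```

>>> jog_arm(motion=[[[0.0, -0.3, 0.36, 0.1, 0], [0.0, -0.6, 0.72, 0.14, 0], [0.0, -0.644, 0.775, 0.145, 0], [0.0, -0.644, 0.775, 0.145, 0], [0.0, -0.644, 0.775, 0.3, 0], [0.0, -0.644, 0.775, 0.45, 0], [0.0, -0.644, 0.775, 0.525, 0], [0.0, -0.644, 0.775, 0.525, 0]]])

```text
clock: 2.45
ee_pos: [0.4416, 0.23, 0.0935]
orientation: [-2.347, -2.086, 0.003]
ft_force: [0.8, 0.7, 0.7]
opening: 0.504
grip_force: 0.0
```

```bash
python3 -c "
from h import *
to((.4418,.229,.0935),-6.8)
d=snap('side'); i=d['pixels'][150:330,180:420]; cv2.imwrite('pics/a.png',cv2.resize(i,(800,600),interpolation=cv2.INTER_CUBIC))"
```

```text
shift [-0.0049  0.0018 -0.0001] turn 0.0003 yaw -6.74 pos [0.4416 0.23   0.0935] t 2.45 F [0.8 0.7 0.7]
```

View pics/a.png

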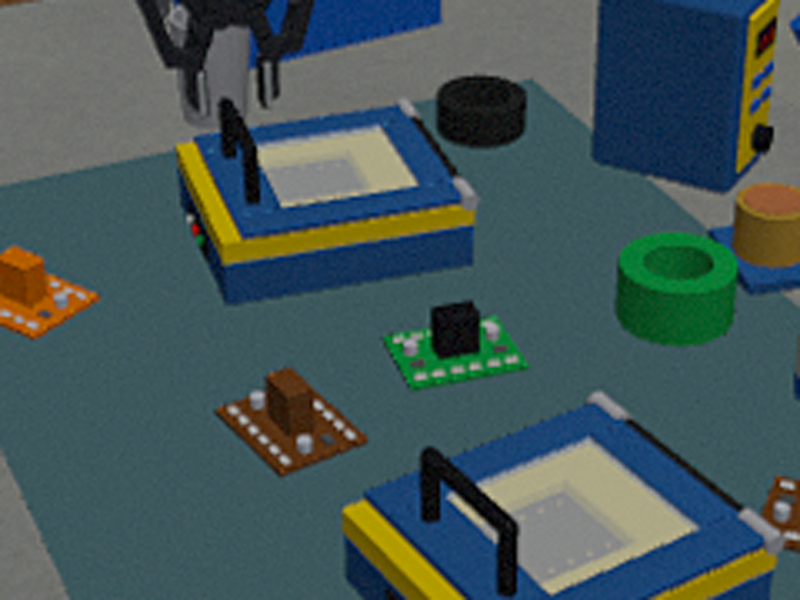

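```bash
python3 -c "
from h import *
d=snap('side')
for P in ((.4416,.23,.0935),(.4418,.229,.1135),(.4418+.0047,.229+.04,.1135),(.4418-.0047,.229-.04,.1135),(.4036,-.2581,.1135)):
  print(P,((proj(d,P)-[180,150])*800/240).round())
"
```

```text
(0.4416, 0.23, 0.0935) [[237. 147.]]
(0.4418, 0.229, 0.1135) [[237. 125.]]
(0.4465, 0.269, 0.1135) [[225. 103.]]
(0.43710000000000004, 0.189, 0.1135) [[249. 148.]]
(0.4036, -0.2581, 0.1135) [[464. 486.]]
```

```bash
python3 -c "
from h import *
d=snap('side','s1.png'); e=snap('top','t1.png')
a=cv2.resize(d['pixels'][155:215,210:290],None,fx=5,fy=5,interpolation=cv2.INTER_CUBIC)
b=cv2.resize(e['pixels'][210:300,205:305],(400,360),interpolation=cv2.INTER_CUBIC)
c=np.zeros((360,800,3),np.uint8);c[:300,:400]=a;c[:,400:]=b
cv2.imwrite('pics/b.png',c)"
```

```text
(no output)
```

View pics/b.png

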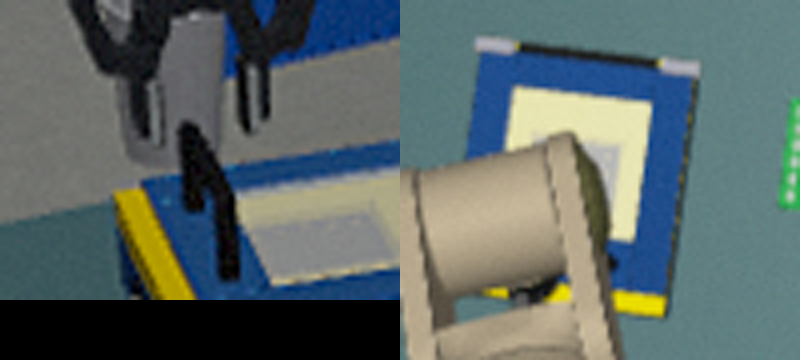

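The half-open fingers straddle the bar but sit a bit high: their tips are at (240,184) and (261,181), and the bar's far end is at (248,180). I'll close slowly and check the opening.

>>> jog_arm(motion=[[[0.5, 0, 0, 0.01, 0], [1, 0, 0, 0.01, 0], [1, 0, 0, 0.01, 0], [1, 0, 0, 0.01, 0], [1, 0, 0, 0.01, 0]]], squeeze=30)

```text
clock: 3.28
ee_pos: [0.4424, 0.2296, 0.092]
orientation: [-2.349, -2.086, -0.0]
ft_force: [0.5, 0.1, -0.6]
opening: -0.0
grip_force: 0.0
```

```bash
python3 -c "
from h import *
to((.4418,.229,.0935),-6.8); print(robot.get_obs()['opening'])
d=snap('side','s1.png')
cv2.imwrite('pics/c.png',cv2.resize(d['pixels'][155:215,210:290],None,fx=5,fy=5,interpolation=cv2.INTER_CUBIC))"
```

```text
shift [-0.0035 -0.0026 -0.0073] turn 0.0001 yaw -6.78 pos [0.4424 0.2296 0.092 ] t 3.275 F [ 0.5  0.1 -0.6]
-0.00033036237311050257
```

View pics/c.png

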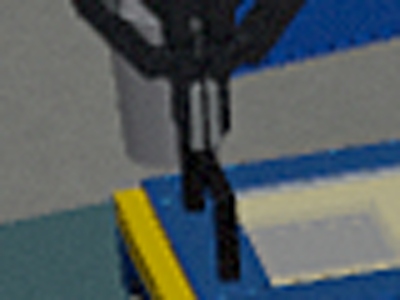

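```bash
python3 -c "
from h import *
a=cv2.imread('pics/side0.png').astype(int);b=cv2.imread('pics/s1.png').astype(int)
m=abs(a-b).max(2)>40
print('cols 240-262')
for r in range(172,205): print(r,''.join('#' if v else '.' for v in m[r,236:268]), ''.join('%4d'%v for v in b[r,244:262].max(1)))
"
```

```text
cols 240-262
172 ........####..#...##............   55  23  34  34  88 133  59  85 124  74  25  58 117 122 113 111 111 112
173 ........####..#...##............   56  23  21  32 106 117  44  71 112  68  18  38 112 116 111 112 112 113
174 ........####..##..##............   47  24  29  33  96 115  45  52 109  71  24  35 116 114 111 111 112 114
175 ........####..##..##............   52  21  27  21  96 113  56  57 108  82  38  39 112 116 115 110 110 110
176 ........####..##..##............   56  22  27  18  94 117  59  53 107  84  26  30 118 118 114 113 116 116
177 ........####..##..##............   56  26  32  18  92 114  62  57 109  85  32  12 111 117 112 113 113 114
178 .........###...#..##............   64  24  36  21  82 112  75  54 108  79  32  17 111 115 115 113 112 111
179 .........##....#..##............   94  37  14  23  83 113  77  37 110  87  36   7 114 118 114 115 114 112
180 ............##.#..##............  111  58  25  22  73 109  79  34 105 100  37  18 109 119 114 115 113 113
181 ............##.#..##............  110  67  23  18  72 115  81  35 104 101  46  71 115 120 116
[... 1842 characters left out ...]
  84  27  20  16   0  89 177 176 168 170
199 ................................  113 115 113 113 112 115 118 122  88  31   7   9   2  73 155 167 161 160
200 ................................  119 114 112 115 111 114 116 116 103  39  21  11   2  61 116 161 158 148
201 ................................  118 114 114 112 115 116 118 116 105  36  13  16  20  62 125 136 141 138
202 ................................  115 118 113 115 117 114 114 117 110  46  18  10  13  56 117 116 149 148
203 ................................   98 119 114 115 117 114 118 118 128  56   5  23   0  25 118 116 130 138
204 ................................   59 117 117 113 114 111 113 116 125  56   5  14  14  33 115 120 112 136
```

Shut fingers met nothing, and their tips show at (250,185). That puts them on top of the bar, about 25 mm higher than the TCP reading says. I'll open and go 20 mm lower, which still clears the lid if the reading is right.

>>> jog_arm(motion=[[[0.0, 0, 0, -0.05, 0], [0.0, 0, 0, -0.05, 0], [0.0, 0, 0, -0.02, 0], [0.0, 0, 0, 0.03, 0], [0.0, 0, 0, 0.07, 0], [0.0, 0, 0, 0.1, 0], [0.0, 0, 0, 0.1, 0]]])

```text
clock: 4.2
ee_pos: [0.4422, 0.2295, 0.0715]
orientation: [-2.348, -2.086, 0.002]
ft_force: [1.5, 1.0, 0.7]
opening: 0.499
grip_force: 0.0
```

>>> jog_arm(motion=[[[0.4, 0, 0, 0, 0], [0.6, 0, 0, 0, 0], [1, 0, 0, 0, 0], [1, 0, 0, 0, 0], [1, 0, 0, 0, 0]]])

```text
clock: 4.82
ee_pos: [0.4435, 0.2296, 0.0723]
orientation: [2.348, 2.085, 0.003]
ft_force: [6.3, -0.4, -1.3]
opening: 0.124
grip_force: 30.7
```

```bash
python3 -c "
from h import *
d=snap('side','s2.png')
a=cv2.imread('pics/side0.png').astype(int);b=d['pixels'].astype(int)
m=abs(a-b).max(2)>40
for r in range(172,205): print(r,''.join('#' if v else '.' for v in m[r,230:275]))
"
```

```text
172 ....##############....##############.........
173 ....##############....##############.........
174 .....##############....############..........
175 .....##############....#######...............
176 ......#############...#######................
177 .......############...#######................
178 .............#####....##..##.................
179 .............###.#....##..##.................
180 .............###.##...##..###................
181 .............##..##...##..###................
182 .............###.##...##..###................
183 .............###.##..###..###................
184 .............###.##...##..###................
185 .............###.##....##.###................
186 ..............##.###...##.###................
187 ..............##.###...##.##.................
188 ..............##.###.....###.................
189 ...............#.###.....##..................
190 .................###.....##..................
191 .................###.........................
192 .............................................
193 .............................................
194 .............................................
195 .............................................
196 .............................................
197 .............................................
198 ...........................#.................
199 .............................................
200 .............................................
201 .............................................
202 .............................................
203 .............................#...............
204 .............................................
```

```bash
cat >> h.py <<'E'
def bar(t): return np.array([.160-.16855*np.cos(.3199+t), .16855*np.sin(.3199+t)-.053])  # forward, up
E
python3 -c "
from h import *
for a,ts in ((0,np.arange(1,9)*.0625),(.5,.5+np.arange(1,9)*.0625),(1.0,[1.025,1.05,1.075,1.1,1.125,1.15,1.15,1.15])):
  print(a,[[1,0,round(float(y)/.2,3),round(-float(z)/.2,3),0] for y,z in (bar(t)-bar(a) for t in ts)])
"
```

```text
0 [[1, 0, 0.018, -0.049, 0], [1, 0, 0.039, -0.098, 0], [1, 0, 0.063, -0.144, 0], [1, 0, 0.09, -0.19, 0], [1, 0, 0.12, -0.233, 0], [1, 0, 0.153, -0.275, 0], [1, 0, 0.188, -0.314, 0], [1, 0, 0.225, -0.351, 0]]
0.5 [[1, 0, 0.04, -0.035, 0], [1, 0, 0.081, -0.067, 0], [1, 0, 0.125, -0.096, 0], [1, 0, 0.17, -0.123, 0], [1, 0, 0.217, -0.147, 0], [1, 0, 0.266, -0.168, 0], [1, 0, 0.315, -0.186, 0], [1, 0, 0.366, -0.2, 0]]
1.0 [[1, 0, 0.02, -0.005, 0], [1, 0, 0.041, -0.009, 0], [1, 0, 0.062, -0.013, 0], [1, 0, 0.083, -0.017, 0], [1, 0, 0.103, -0.02, 0], [1, 0, 0.124, -0.022, 0], [1, 0, 0.124, -0.022, 0], [1, 0, 0.124, -0.022, 0]]
```

>>> jog_arm(motion=[[[1, 0, 0.018, -0.049, 0], [1, 0, 0.039, -0.098, 0], [1, 0, 0.063, -0.144, 0], [1, 0, 0.09, -0.19, 0], [1, 0, 0.12, -0.233, 0], [1, 0, 0.153, -0.275, 0], [1, 0, 0.188, -0.314, 0], [1, 0, 0.225, -0.351, 0]]])

```text
clock: 5.88
ee_pos: [0.4849, 0.2246, 0.143]
orientation: [-2.345, -2.084, 0.006]
ft_force: [-11.7, 2.0, 6.5]
opening: 0.125
grip_force: 29.8
```

```bash
python3 -c "
from h import *
to((.4418,.229,.0935),-6.8)
d=snap('side','s3.png')
cv2.imwrite('pics/d.png',cv2.resize(d['pixels'][120:240,200:360],None,fx=4,fy=4,interpolation=cv2.INTER_CUBIC))"
```

```text
shift [-0.0036 -0.2151  0.2487] turn 0.0003 yaw -6.74 pos [0.4849 0.2246 0.143 ] t 5.875 F [-11.7   2.    6.5]
```

View pics/d.png

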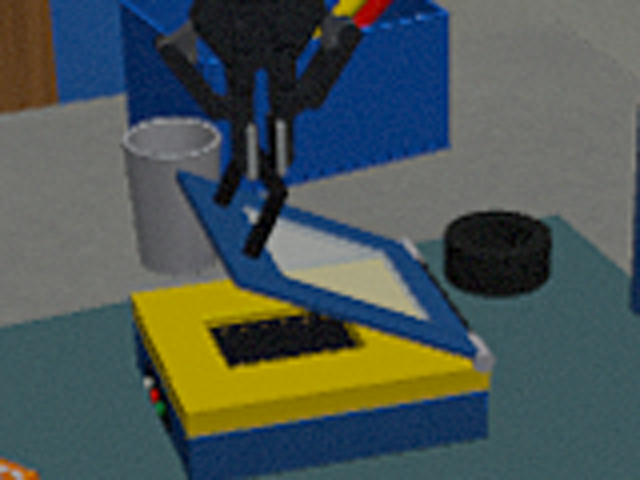

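The lid is open about 0.5 rad with the bar held in the fingers, and the black recess shows below it. The force is mostly radial, about 13 N outward, so I'll shift the path outward by 3 mm.

>>> jog_arm(motion=[[[1, 0, 0.028, -0.045, 0], [1, 0, 0.07, -0.078, 0], [1, 0, 0.114, -0.108, 0], [1, 0, 0.16, -0.135, 0], [1, 0, 0.208, -0.16, 0], [1, 0, 0.258, -0.181, 0], [1, 0, 0.308, -0.2, 0], [1, 0, 0.36, -0.214, 0]]])

```text
clock: 6.92
ee_pos: [0.5591, 0.216, 0.1871]
orientation: [2.348, 2.086, 0.003]
ft_force: [-5.8, 1.1, 7.4]
opening: 0.119
grip_force: 31.2
```

>>> jog_arm(motion=[[[1, 0, 0.02, -0.005, 0], [1, 0, 0.041, -0.009, 0], [1, 0, 0.062, -0.013, 0], [1, 0, 0.083, -0.017, 0], [1, 0, 0.103, -0.02, 0], [1, 0, 0.103, -0.02, 0], [1, 0, 0.103, -0.02, 0]]])

```text
clock: 7.8
ee_pos: [0.5799, 0.2134, 0.1906]
orientation: [2.348, 2.085, 0.004]
ft_force: [-3.6, -0.5, 7.5]
opening: 0.122
grip_force: 31.7
```

>>> jog_arm(motion=[[[1, 0, 0.017, -0.002, 0], [1, 0, 0.034, -0.003, 0], [1, 0, 0.051, -0.004, 0], [1, 0, 0.068, -0.004, 0], [1, 0, 0.068, -0.004, 0]]])

```text
clock: 8.43
ee_pos: [0.5936, 0.2118, 0.1916]
orientation: [2.348, 2.085, 0.004]
ft_force: [-2.6, 1.6, 7.7]
opening: 0.123
grip_force: 32.1
```

>>> jog_arm(motion=[[[1, 0, 0.017, 0, 0], [1, 0, 0.034, 0, 0], [1, 0, 0.034, 0, 0]]])

```text
clock: 8.8
ee_pos: [0.6006, 0.2109, 0.1914]
orientation: [2.348, 2.085, 0.005]
ft_force: [-0.7, 0.5, 5.2]
opening: 0.12
grip_force: 32.3
```

>>> jog_arm(motion=[[[1, 0, 0.01, 0, 0], [1, 0, 0.02, 0.001, 0], [1, 0, 0.02, 0.001, 0]]])

```text
clock: 9.18
ee_pos: [0.6039, 0.2106, 0.1914]
orientation: [2.348, 2.086, 0.004]
ft_force: [-5.0, 0.9, 6.6]
opening: 0.123
grip_force: 32.5
```

>>> jog_arm(motion=[[[1, 0, 0.01, 0, 0], [1, 0, 0.01, 0, 0]]])

```text
clock: 9.43
ee_pos: [0.6054, 0.2105, 0.1914]
orientation: [2.348, 2.086, 0.002]
ft_force: [-6.6, 0.6, 8.0]
opening: 0.123
grip_force: 32.5
```

>>> jog_arm(motion=[[[1, 0, 0.0, 0, 0], [1, 0, 0.0, 0, 0]]])

```text
clock: 9.68
ee_pos: [0.6054, 0.2105, 0.1914]
orientation: [2.348, 2.086, 0.002]
ft_force: [-7.1, -0.4, 8.7]
opening: 0.125
grip_force: 32.5
```

The force climbs about 2 N over 1.5 mm at roughly 1.25 rad, so this is the rubber stop. I'll release, lift clear and watch the lid.

>>> jog_arm(motion=[[[0.3, 0, -0.01, 0, 0], [0.3, 0, -0.01, 0, 0], [0.3, 0, -0.01, -0.1, 0], [0.3, 0, -0.01, -0.25, 0], [0.3, 0, -0.01, -0.4, 0], [0.3, 0, -0.01, -0.4, 0]]])

```text
clock: 10.42
ee_pos: [0.6044, 0.2105, 0.2718]
orientation: [2.347, 2.084, 0.007]
ft_force: [-0.1, 0.6, -0.1]
opening: 0.352
grip_force: 0.0
```

```bash
python3 -c "
from h import *
d=snap('side','s4.png')
cv2.imwrite('pics/e.png',cv2.resize(d['pixels'][120:240,200:360],None,fx=4,fy=4,interpolation=cv2.INTER_CUBIC))
for k in range(5): d=snap('side')
cv2.imwrite('pics/s5.png',d['pixels'])
print(robot.get_obs()['clock'],(abs(cv2.imread('pics/s4.png').astype(int)-d['pixels']).max(2)>40)[120:240,200:360].sum())"
```

```text
10.725 1394
```

View pics/e.png

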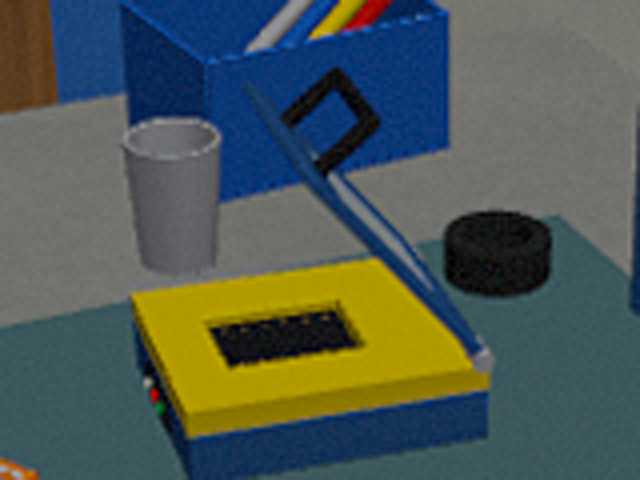

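The picture shows the left lid up at about 1.2 rad with nothing holding it. 1394 pixels changed within 0.25 s, so it is sinking. The left tester is the worn one, so I'll go to the right one.

>>> jog_arm(motion=[[[0.0, -0.25, -0.1, 0, 0], [0.0, -0.5, -0.2, 0, 0], [0.0, -0.75, -0.35, 0, 0], [0.0, -1, -0.5, 0, -0.04], [0.0, -1, -0.5, 0, -0.083], [0.0, -1, -0.5, 0, -0.083]]])

```text
clock: 11.48
ee_pos: [0.4801, 0.0234, 0.2695]
orientation: [-2.06, -2.372, 0.0]
ft_force: [0.1, -0.2, -0.2]
opening: 0.5
grip_force: 0.0
```

```bash
python3 -c "
from h import *
to((.4048,-.2581,.20),8.2)
d=snap('side'); print((abs(cv2.imread('pics/side0.png').astype(int)-d['pixels']).max(2)>40)[160:240,240:330].sum())"
```

```text
shift [-1.3409 -0.5698  0.3475] turn -0.0009 yaw 8.04 pos [0.4801 0.0234 0.2695] t 11.475 F [ 0.1 -0.2 -0.2]
0
```

>>> jog_arm(motion=[[[0.0, -0.25, -0.1, 0.05, 0], [0.0, -0.5, -0.2, 0.1, 0], [0.0, -0.75, -0.35, 0.15, 0], [0.0, -1, -0.57, 0.2, 0], [0.0, -1, -0.57, 0.2, 0], [0.0, -1, -0.57, 0.2, 0]]])

```text
clock: 12.28
ee_pos: [0.3963, -0.1902, 0.2295]
orientation: [-2.059, -2.372, -0.0]
ft_force: [-0.2, 0.3, 0.4]
opening: 0.5
grip_force: 0.0
```

>>> jog_arm(motion=[[[0.0, -0.2, 0, 0.1, 0], [0.0, -0.34, 0, 0.2, 0], [0.0, -0.34, 0, 0.3, 0], [0.0, -0.34, 0, 0.3, 0]]])

```text
clock: 12.78
ee_pos: [0.4062, -0.2562, 0.1687]
orientation: [-2.054, -2.373, -0.001]
ft_force: [-0.0, 0.6, 0.2]
opening: 0.5
grip_force: 0.0
```

```bash
python3 -c "
from h import *
to((.4048,-.2581,.073),8.2)
d=snap('side'); e=snap('top')
a=cv2.resize(d['pixels'][225:345,260:420],(533,400),interpolation=cv2.INTER_CUBIC)
cv2.imwrite('pics/f.png',a); print(proj(d,(.4048,-.2581,.1135)), proj(d,robot.get_obs()['ee_pos']))"
```

```text
shift [-0.0095 -0.0075  0.4786] turn 0.0003 yaw 8.25 pos [ 0.4062 -0.2562  0.1687] t 12.775 F [-0.   0.6  0.2]
[[319.68612319 295.57411616]] [[320.52301171 270.54590737]]
```

View pics/f.png

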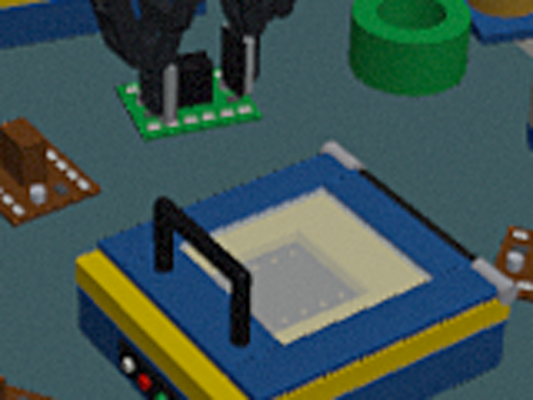

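Half-open tips are at (311,260) and (333,253), centred over the bar and again about 25 mm higher than the reading. I'll descend to the same reading that worked before.

>>> jog_arm(motion=[[[0.0, -0.01, -0.008, 0.12, 0], [0.0, -0.01, -0.008, 0.25, 0], [0.0, -0.01, -0.008, 0.38, 0], [0.0, -0.01, -0.008, 0.47, 0], [0.0, -0.01, -0.008, 0.48, 0]]])

```text
clock: 13.5
ee_pos: [0.4047, -0.2595, 0.0738]
orientation: [-2.057, -2.375, -0.0]
ft_force: [0.6, 0.4, 0.7]
opening: 0.502
grip_force: 0.0
```

>>> jog_arm(motion=[[[0.4, 0, 0, 0, 0], [0.6, 0, 0, 0, 0], [1, 0, 0, 0, 0], [1, 0, 0, 0, 0], [1, 0, 0, 0, 0]]])

```text
clock: 14.12
ee_pos: [0.404, -0.2601, 0.0738]
orientation: [-2.058, -2.374, 0.001]
ft_force: [-5.0, -0.4, 3.8]
opening: 0.123
grip_force: 30.5
```

>>> jog_arm(motion=[[[1, 0, 0.014, -0.05, 0], [1, 0, 0.033, -0.1, 0], [1, 0, 0.055, -0.148, 0], [1, 0, 0.08, -0.195, 0], [1, 0, 0.109, -0.239, 0], [1, 0, 0.141, -0.282, 0], [1, 0, 0.175, -0.323, 0], [1, 0, 0.212, -0.361, 0]]])

```text
clock: 15.12
ee_pos: [0.4464, -0.2537, 0.1461]
orientation: [-2.057, -2.373, 0.0]
ft_force: [3.6, -1.0, -13.3]
opening: 0.122
grip_force: 29.1
```

>>> jog_arm(motion=[[[1, 0, 0.04, -0.036, 0], [1, 0, 0.081, -0.069, 0], [1, 0, 0.125, -0.1, 0], [1, 0, 0.17, -0.127, 0], [1, 0, 0.217, -0.152, 0], [1, 0, 0.266, -0.173, 0], [1, 0, 0.315, -0.192, 0], [1, 0, 0.366, -0.206, 0]]])

```text
clock: 16.12
ee_pos: [0.5187, -0.2443, 0.1899]
orientation: [2.057, 2.371, -0.003]
ft_force: [-9.6, -0.8, 10.3]
opening: 0.119
grip_force: 29.4
```

>>> jog_arm(motion=[[[1, 0, 0.04, -0.009, 0], [1, 0, 0.08, -0.016, 0], [1, 0, 0.12, -0.021, 0], [1, 0, 0.16, -0.025, 0], [1, 0, 0.18, -0.026, 0], [1, 0, 0.18, -0.026, 0]]])

```text
clock: 16.88
ee_pos: [0.5556, -0.2393, 0.1968]
orientation: [2.053, 2.368, -0.0]
ft_force: [-5.7, 0.8, 15.3]
opening: 0.114
grip_force: 29.4
```

>>> jog_arm(motion=[[[1, 0, 0.01, -0.01, 0], [1, 0, 0.02, -0.015, 0], [1, 0, 0.02, -0.015, 0]]])

```text
clock: 17.25
ee_pos: [0.5589, -0.2383, 0.1976]
orientation: [2.055, 2.371, -0.0]
ft_force: [-5.5, -1.3, 7.3]
opening: 0.111
grip_force: 30.2
```

>>> jog_arm(motion=[[[1, 0, 0.017, -0.003, 0], [1, 0, 0.034, -0.003, 0], [1, 0, 0.05, -0.003, 0], [1, 0, 0.05, -0.003, 0]]])

```text
clock: 17.75
ee_pos: [0.5689, -0.2368, 0.1978]
orientation: [2.056, 2.371, 0.0]
ft_force: [-4.2, 0.3, 5.5]
opening: 0.108
grip_force: 29.6
```

>>> jog_arm(motion=[[[1, 0, 0, 0.01, 0], [1, 0, 0, 0.02, 0], [1, 0, 0, 0.03, 0], [1, 0, 0, 0.03, 0]]])

```text
clock: 18.25
ee_pos: [0.571, -0.2378, 0.1972]
orientation: [2.048, 2.363, 0.004]
ft_force: [-3.9, 1.5, 31.1]
opening: 0.11
grip_force: 34.8
```

>>> jog_arm(motion=[[[1, 0, 0, -0.02, 0], [1, 0, 0, -0.03, 0], [0.5, 0, 0, -0.03, 0], [0.5, 0, 0, -0.03, 0], [0.5, 0, 0, 0, 0], [0.5, 0, 0, 0.01, 0], [0.5, 0, 0, 0.01, 0]]])

```text
clock: 19.12
ee_pos: [0.5681, -0.2364, 0.1875]
orientation: [-2.057, -2.373, 0.0]
ft_force: [-0.7, 0.7, -1.4]
opening: 0.249
grip_force: 0.0
```

```bash
python3 -c "
from h import *
d=snap('side','s6.png')
to((.571,-.2378,.19))
cv2.imwrite('pics/g.png',cv2.resize(d['pixels'][175:325,280:480],None,fx=4,fy=4,interpolation=cv2.INTER_CUBIC))"
```

```text
shift [-0.0088  0.0129 -0.0115] turn 0.0 yaw 8.16 pos [ 0.5682 -0.2364  0.1877] t 19.175 F [-0.7 -1.2 -0.3]
```

View pics/g.png

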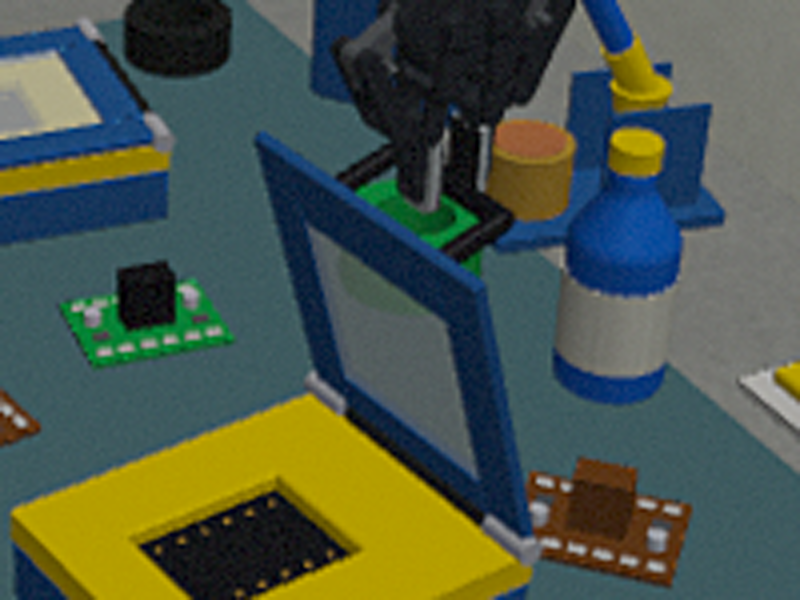

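The right lid stands at about 1.3 rad by itself, with the fingers loose around its bar. I'll regrip lower and continue.

>>> jog_arm(motion=[[[1, 0, 0, 0, 0], [1, 0, 0, 0, 0], [1, 0, 0, 0, 0], [1, 0, 0.017, 0.001, 0], [1, 0, 0.034, 0.002, 0], [1, 0, 0.05, 0.004, 0], [1, 0, 0.05, 0.004, 0]]], squeeze=20)

```text
clock: 20.05
ee_pos: [0.5783, -0.2351, 0.1872]
orientation: [2.057, 2.374, 0.0]
ft_force: [-4.4, -0.3, 4.5]
opening: 0.129
grip_force: 21.6
```

>>> jog_arm(motion=[[[1, 0, 0.015, 0.002, 0], [1, 0, 0.03, 0.004, 0], [1, 0, 0.03, 0.004, 0]]])

```text
clock: 20.42
ee_pos: [0.5844, -0.2342, 0.1863]
orientation: [2.057, 2.374, 0.0]
ft_force: [-3.5, -0.8, 4.6]
opening: 0.131
grip_force: 21.8
```

>>> jog_arm(motion=[[[1, 0, 0.01, 0.001, 0], [1, 0, 0.02, 0.003, 0], [1, 0, 0.02, 0.003, 0]]])

```text
clock: 20.8
ee_pos: [0.5882, -0.2336, 0.1856]
orientation: [2.057, 2.374, 0.0]
ft_force: [-3.4, -1.1, 5.7]
opening: 0.126
grip_force: 21.8
```

>>> jog_arm(motion=[[[1, 0, 0.01, 0.002, 0], [1, 0, 0.015, 0.003, 0], [1, 0, 0.015, 0.003, 0]]])

```text
clock: 21.18
ee_pos: [0.5911, -0.2332, 0.185]
orientation: [2.058, 2.374, 0.0]
ft_force: [-3.1, -0.4, 4.5]
opening: 0.13
grip_force: 21.9
```

>>> jog_arm(motion=[[[1, 0, 0.01, 0.002, 0], [1, 0, 0.01, 0.002, 0], [1, 0, 0.01, 0.002, 0]]])

```text
clock: 21.55
ee_pos: [0.5931, -0.2329, 0.1847]
orientation: [2.058, 2.374, 0.0]
ft_force: [-3.9, -0.8, 5.6]
opening: 0.13
grip_force: 21.9
```

>>> jog_arm(motion=[[[1, 0, 0.01, 0.002, 0], [1, 0, 0.01, 0.002, 0], [1, 0, 0.01, 0.002, 0]]])

```text
clock: 21.92
ee_pos: [0.595, -0.2326, 0.1842]
orientation: [2.058, 2.374, 0.0]
ft_force: [-2.8, -0.4, 4.9]
opening: 0.131
grip_force: 21.9
```

>>> jog_arm(motion=[[[1, 0, 0.01, 0.002, 0], [1, 0, 0.01, 0.002, 0], [1, 0, 0.01, 0.002, 0]]])

```text
clock: 22.3
ee_pos: [0.5968, -0.2324, 0.1838]
orientation: [-2.058, -2.374, 0.0]
ft_force: [-3.8, -1.0, 4.2]
opening: 0.126
grip_force: 21.9
```

>>> jog_arm(motion=[[[1, 0, 0.01, 0.002, 0], [1, 0, 0.01, 0.002, 0], [1, 0, 0.01, 0.002, 0]]])

```text
clock: 22.68
ee_pos: [0.5986, -0.2321, 0.1835]
orientation: [-2.058, -2.373, 0.001]
ft_force: [-5.9, -0.5, 5.6]
opening: 0.128
grip_force: 22.0
```

>>> jog_arm(motion=[[[1, 0, 0.008, 0.001, 0], [1, 0, 0.008, 0.001, 0], [1, 0, 0.008, 0.001, 0]]])

```text
clock: 23.05
ee_pos: [0.5999, -0.232, 0.1833]
orientation: [-2.057, -2.373, 0.002]
ft_force: [-7.4, -0.6, 5.3]
opening: 0.129
grip_force: 22.0
```

>>> jog_arm(motion=[[[1, 0, 0, 0, 0]]])

```text
clock: 23.18
ee_pos: [0.5999, -0.232, 0.1833]
orientation: [-2.058, -2.373, 0.001]
ft_force: [-8.1, -1.3, 5.4]
opening: 0.124
grip_force: 22.0
```

Force rises from 3.5 to 8 N over 3.5 mm, so the lid is at its stop at about 1.45 rad. I'll release and lift off.

>>> jog_arm(motion=[[[0.3, 0, 0, 0, 0], [0.3, 0, 0, 0, 0], [0.3, 0, 0, 0, 0], [0.3, 0, 0, -0.15, 0], [0.3, 0, 0, -0.3, 0], [0.3, 0, 0, -0.45, 0], [0.3, 0, 0, -0.45, 0]]])

```text
clock: 24.05
ee_pos: [0.6012, -0.2321, 0.2753]
orientation: [2.054, 2.371, 0.002]
ft_force: [0.3, 0.5, -0.2]
opening: 0.345
grip_force: 0.0
```

```bash
python3 -c "
from h import *
d=snap('side','s7.png')
for k in range(9): d2=snap('side')
print((abs(d['pixels'].astype(int)-d2['pixels']).max(2)>40)[175:345,260:480].sum())
e=snap('top')
for r in rects(e,(45,120,80),(80,255,255),(290,225,335,275)): print('green',desc(e,r,.005))
to((.53,.0245,.25),83.8)
"
```

```text
40
green (array([0.5311, 0.0237]), np.float64(-6.1), np.float64(0.0919), np.float64(0.072))
shift [ 1.3185 -0.1667  0.1153] turn -0.4202 yaw 8.16 pos [ 0.6004 -0.2318  0.273 ] t 24.6 F [ 0.4  0.4 -0.2]
```

The lid stays up. Next is the board. I'll grip its block across the 20 mm width, because the corner parts sit at its x ends.

>>> jog_arm(motion=[[[-0.1, 0.2, 0, 0, 0], [-0.1, 0.45, -0.05, 0, -0.06], [-0.1, 0.7, -0.1, 0, -0.12], [-0.1, 0.9, -0.167, 0.05, -0.18], [-0.1, 0.9, -0.167, 0.1, -0.24], [-0.1, 0.9, -0.167, 0.1, -0.3], [-0.1, 0.9, -0.167, 0.1, -0.36], [-0.1, 0.9, -0.167, 0.1, -0.42]]])

```text
clock: 25.6
ee_pos: [0.5418, -0.0584, 0.2533]
orientation: [0.172, 3.137, -0.0]
ft_force: [0.2, 0.0, 0.7]
opening: 0.547
grip_force: 0.0
```

```bash
python3 -c "
from h import *
to((.53,.0238,.06),83.9)
"
```

```text
shift [0.1038 0.402  0.9663] turn -0.001 yaw 83.72 pos [ 0.5418 -0.0584  0.2533] t 25.6 F [0.2 0.  0.7]
```

>>> jog_arm(motion=[[[-0.1, 0.05, 0.2, 0.1, 0], [-0.1, 0.1, 0.4, 0.2, 0], [-0.1, 0.104, 0.402, 0.4, 0], [-0.1, 0.104, 0.402, 0.6, 0], [-0.1, 0.104, 0.402, 0.8, 0], [-0.1, 0.104, 0.402, 0.95, 0], [-0.1, 0.104, 0.402, 0.966, 0], [-0.1, 0.104, 0.402, 0.966, 0]]])

```text
clock: 26.6
ee_pos: [0.5311, 0.0237, 0.061]
orientation: [0.182, 3.135, -0.0]
ft_force: [0.4, -0.3, 0.6]
opening: 0.552
grip_force: 0.0
```

```bash
python3 -c "
from h import *
to((.53,.0238,.010),83.9)
d=snap('side','s8.png')
a=cv2.imread('pics/side0.png').astype(int);m=abs(a-d['pixels']).max(2)>40
print('block top',proj(d,(.53,.0238,.04)),'tcp',proj(d,(.53,.0238,.06)))
for r in range(205,265,1): print(r,''.join('#' if v else '.' for v in m[r,285:350]))
"
```

```text
shift [ 0.0057 -0.0003  0.2548] turn -0.003 yaw 83.36 pos [0.5311 0.0237 0.061 ] t 26.6 F [ 0.4 -0.3  0.6]
block top [[315.87221031 242.47218583]] tcp [[315.91940951 235.42251736]]
205 .......................######################....................
206 .......................######################....................
207 .......................######################....................
208 .......................######################....................
209 .......................#####################.....................
210 .......................#####################.....................
211 .......................#####################.....................
212 ........................##############...###.....................
213 ......................######################.....................
214 .......................#####################.....................
215 .......................#################.........................
216 .......................################..........................
217 ........................###############..........................
218 .....
[... 2580 characters left out ...]

255 .................................................................
256 .................................................................
257 .................................................................
258 .................................................................
259 .................................................................
260 .................................................................
261 .................................................................
262 .................................................................
263 .................................................................
264 .................................................................
```

>>> jog_arm(motion=[[[-0.1, 0.02, 0, 0.1, 0], [-0.1, 0.02, 0, 0.2, 0], [-0.1, 0.02, 0, 0.27, 0], [-0.1, 0.02, 0, 0.32, 0], [-0.1, 0.02, 0, 0.355, 0], [-0.1, 0.02, 0, 0.355, 0]]])

```text
clock: 27.4
ee_pos: [0.5265, 0.0243, -0.0111]
orientation: [-0.182, -3.136, -0.0]
ft_force: [0.1, -0.5, 1.0]
opening: 0.547
grip_force: 0.0
```

>>> jog_arm(motion=[[[0.2, 0, 0, 0, 0], [0.5, 0, 0, 0, 0], [1, 0, 0, 0, 0], [1, 0, 0, 0, 0], [1, 0, 0, 0, 0]]], squeeze=30)

```text
clock: 28.02
ee_pos: [0.5268, 0.0242, -0.0105]
orientation: [0.182, 3.135, -0.0]
ft_force: [-1.0, -0.8, 6.7]
opening: 0.23
grip_force: 31.0
```

>>> jog_arm(motion=[[[1, 0, 0, -0.1, 0], [1, 0, 0, -0.3, 0], [1, 0, 0, -0.5, 0], [1, 0, 0, -0.6, 0], [1, 0, 0, -0.6, 0]]])

```text
clock: 28.65
ee_pos: [0.5269, 0.0243, 0.1099]
orientation: [0.182, 3.134, -0.0]
ft_force: [-0.2, -0.9, -2.8]
opening: 0.226
grip_force: 30.2
```

```bash
python3 -c "
from h import *
e=snap('top'); d=snap('side','s9.png'); o=robot.get_obs(); print(o['opening'],o['grip_force'],o['ft_force'])
for r in rects(e,(0,0,0),(180,255,75),(370,240,430,310),100): print('top nest',desc(e,r,.053),desc(e,r,.06))
for r in rects(e,(22,170,90),(35,255,255),(360,225,440,310),100): print('top plate',desc(e,r,.06))
for r in rects(d,(0,0,0),(180,255,60),(300,285,380,330),100): print('side nest',back(d,r,.053).round(4).tolist())
for r in rects(d,(45,120,60),(80,255,255),(280,180,360,290),50): print('side board',r.round(1).tolist(),desc(d,r,.1145))
to((.4534,-.2511,.2),98.2)
"
```

```text
0.22695124137275685 30.17835259437561 [ 0.30263731  0.77566195 -1.60265762]
top nest (array([ 0.4544, -0.2543]), np.float64(6.9), np.float64(0.0842), np.float64(0.0668)) (array([ 0.4538, -0.2532]), np.float64(6.9), np.float64(0.0838), np.float64(0.0666))
top plate (array([ 0.4655, -0.2518]), np.float64(7.3), np.float64(0.1962), np.float64(0.1747))
side nest [[0.4082, -0.2275, 0.053], [0.5176, -0.21, 0.053], [0.5001, -0.2791, 0.053], [0.3966, -0.2929, 0.053]]
side board [[293.5, 207.7], [336.4, 200.5], [339.3, 217.7], [296.4, 224.8]] (array([0.538 , 0.0376]), np.float64(-5.4), np.float64(0.1113), np.float64(0.0855))
shift [ 0.2015 -1.4102 -0.4601] turn -0.0824 yaw 83.36 pos [0.5259 0.0244 0.1079] t 28.75 F [ 0.3  0.8 -1.6]
```

>>> jog_arm(motion=[[[1, 0.05, -0.2, -0.1, -0.02], [1, 0.1, -0.4, -0.1, -0.04], [1, 0.15, -0.6, -0.1, -0.06], [1, 0.2, -0.8, -0.1, -0.081], [1, 0.2, -0.9, -0.1, -0.081], [1, 0.2, -0.9, -0.1, -0.081]]])

```text
clock: 29.5
ee_pos: [0.4653, -0.1506, 0.1277]
orientation: [0.214, -3.132, -0.002]
ft_force: [0.4, 0.7, -1.5]
opening: 0.228
grip_force: 30.2
```

```bash
python3 -c "
from h import *
to((.4494,-.2541,.09),98.0)
"
```

```text
shift [ 0.1487 -0.5021  0.188 ] turn -0.0011 yaw 97.81 pos [ 0.4653 -0.1506  0.1277] t 29.5 F [ 0.4  0.7 -1.5]
```

>>> jog_arm(motion=[[[1, 0.05, -0.15, 0, 0], [1, 0.1, -0.35, 0, 0], [1, 0.148, -0.5, 0, -0.001], [1, 0.148, -0.502, 0.1, -0.001], [1, 0.148, -0.502, 0.18, -0.001], [1, 0.148, -0.502, 0.188, -0.001], [1, 0.148, -0.502, 0.188, -0.001]]])

```text
clock: 30.38
ee_pos: [0.4508, -0.2529, 0.0915]
orientation: [0.224, -3.134, -0.0]
ft_force: [0.1, 0.6, -1.3]
opening: 0.225
grip_force: 30.2
```

```bash
cat >> h.py <<'E'
from scipy.optimize import minimize
def slab(x,y,yaw,z0,z1,L,W):
    c,s=np.cos(yaw),np.sin(yaw)
    return np.array([(x+c*a-s*b,y+s*a+c*b,z) for a in(-L/2,L/2) for b in(-W/2,W/2) for z in(z0,z1)])
def fit(d,mask,p0,z0,z1,L,W,s=4):
    "fit slab silhouette hull to the hull of mask (full frame)"
    h=cv2.convexHull(np.argwhere(mask)[:,::-1].astype(np.int32)); x0,y0,w,k=cv2.boundingRect(h); o=np.array([x0-15,y0-15]); n=((k+30)*s,(w+30)*s)
    dr=lambda P: cv2.fillConvexPoly(np.zeros(n,np.float32),cv2.convexHull(np.round((P-o+.5)*s*16).astype(np.int32)),1,shift=4)
    m=cv2.resize(mask[y0-15:y0+k+15,x0-15:x0+w+15].astype(np.float32),n[::-1],interpolation=cv2.INTER_LINEAR)>.5
    ref=dr(cv2.convexHull(np.argwhere(m)[:,::-1].astype(np.float32))[:,0]/s+o-.5)
    f=lambda q: abs(dr(proj(d,slab(*q,z0,z1,L,W)).astype(np.float32))-ref).sum()/ref.sum()
    p0=np.array(p0,float); r=minimize(f,p0,method='Nelder-Mead',options=dict(initial_simplex=np.vstack([p0,p0+[.006,0,0],p0+[0,.006,0],p0+[0,0,.06]]),maxiter=250))
    return r.x.round(4),round(r.fun,3)
def hsvmask(d,lo,hi,box):
    m=np.zeros((480,640),np.uint8); x0,y0,x1,y1=box
    m[y0:y1,x0:x1]=cv2.inRange(cv2.cvtColor(d['pixels'],cv2.COLOR_BGR2HSV),lo,hi)[y0:y1,x0:x1]
    n,l,st,_=cv2.connectedComponentsWithStats(m); return l==1+np.argmax(st[1:,4])
E
python3 - <<'E'
from h import *
o=robot.get_obs(); print(o['ee_pos'].round(4),o['ft_force'].round(1),o['opening'])
d=snap('side','s10.png'); z=o['ee_pos'][2]+.0105
m=hsvmask(d,(45,100,50),(85,255,255),(290,230,420,330))
print('board side',fit(d,m,(.4536,-.2535,.14),z,z+.005,.09,.07),m.sum())
g={'pixels':cv2.imread('pics/s9.png'),**{k:d[k] for k in('position','orientation','intrinsics')}}
m=hsvmask(g,(45,100,50),(85,255,255),(280,180,360,290)); print('earlier board',fit(g,m,(.531,.024,-.11),.1185,.1235,.09,.07),'reading .526,.0244')
m=hsvmask(g,(20,150,60),(36,255,255),(240,250,440,380)); 
f=(~m)&(cv2.drawContours(np.zeros((480,640),np.uint8),[cv2.convexHull(np.argwhere(m)[:,::-1].astype(np.int32))],-1,1,-1)>0)
n,l,st,_=cv2.connectedComponentsWithStats(f.astype(np.uint8)); r=l==1+np.argmax(st[1:,4])
print('recess mouth',fit(g,r,(.4536,-.2535,.14),.06,.0601,.094,.074),r.sum(),fit(g,r,(.4536,-.2535,.14),.053,.0601,.093,.073))
i=d['pixels'][215:365,280:480]
cv2.imwrite('pics/k.png',cv2.resize(i,None,fx=4,fy=4,interpolation=cv2.INTER_CUBIC))
E
```

```text
[ 0.4508 -0.2529  0.0915] [ 0.1  0.6 -1.3] 0.2250417858481754
board side (array([ 0.4558, -0.2508,  0.105 ]), np.float64(0.1)) 620
earlier board (array([ 0.5316,  0.0269, -0.1248]), np.float64(0.059)) reading .526,.0244
recess mouth (array([ 0.4529, -0.2579,  0.1891]), np.float64(0.273)) 843 (array([ 0.4542, -0.2487,  0.1488]), np.float64(0.406))
```

View pics/k.png

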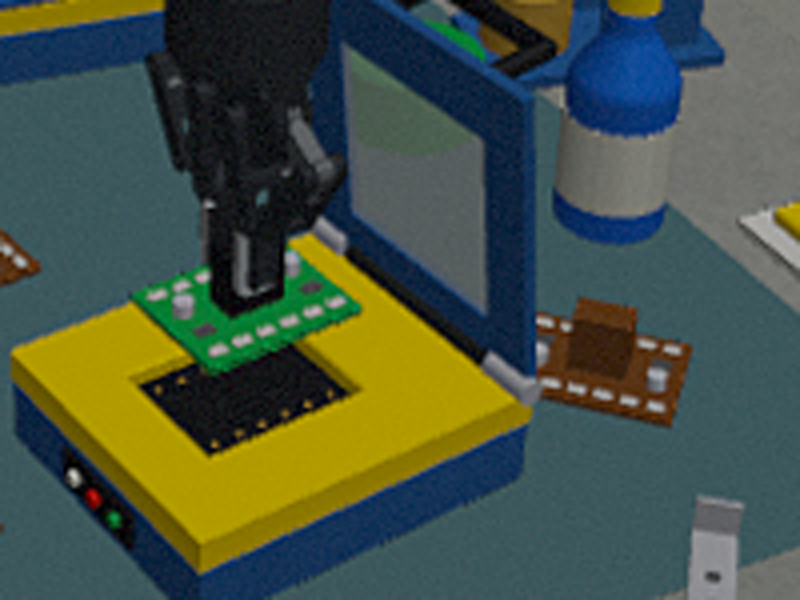

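The board hangs level above the recess. In the 4x crop its underside corners are at about (135,301), (213,373) and (361,308), and the recess mouth corners at (133,380), (210,455) and (360,388). I'll fit both poses from these corners.

Run:
```python
from h import *
from scipy.optimize import least_squares
d=snap('side'); z=robot.get_obs()['ee_pos'][2]+.0105
def fitc(px,z,L,W):
    px=np.array(px)/4+[280,215]-.375
    loc=np.array([(-L/2,W/2),(-L/2,-W/2),(L/2,-W/2)])
    def P(q):
        c,s=np.cos(q[2]),np.sin(q[2]); return np.c_[q[0]+c*loc[:,0]-s*loc[:,1],q[1]+s*loc[:,0]+c*loc[:,1],np.full(3,z)]
    r=least_squares(lambda q:(proj(d,P(q))-px).ravel(),(.4536,-.2535,.14),x_scale=[.01,.01,.1]); return r.x.round(4),r.fun.round(2)
print('nest',fitc([(133,380),(210,455),(360,388)],.06,.0945,.0745))
print('board top',fitc([(135,296),(213,367),(361,303)],z+.005,.09,.07))
print('board under',fitc([(135,301),(213,373),(361,308)],z,.09,.07))
# automatic recess: dark floor edges refined
to((.4494,-.2541,.09),98.0)
```

```text
nest (array([ 0.4535, -0.2555,  0.1546]), array([-2.04, -0.99,  0.36,  0.64,  1.65,  0.04]))
board top (array([ 0.4556, -0.2505,  0.1587]), array([-1.04, -0.52,  0.31,  0.21,  0.72,  0.17]))
board under (array([ 0.4567, -0.2485,  0.1591]), array([-0.94, -0.41,  0.34,  0.05,  0.59,  0.26]))
shift [ 0.008  -0.0033  0.0095] turn 0.0008 yaw 98.15 pos [ 0.4509 -0.2532  0.0919] t 30.475 F [ 0.7  0.3 -0.7]
```

>>> jog_arm(motion=[[[1, 0.01, -0.005, 0.05, 0.001], [1, 0.01, -0.005, 0.1, 0.001], [1, 0.01, -0.005, 0.15, 0.001], [1, 0.01, -0.005, 0.175, 0.001], [1, 0.01, -0.005, 0.175, 0.001]]])

```text
clock: 31.1
ee_pos: [0.4486, -0.2545, 0.056]
orientation: [0.217, -3.134, -0.001]
ft_force: [0.3, 0.0, -1.2]
opening: 0.225
grip_force: 30.2
```

>>> jog_arm(motion=[[[1, 0, 0, 0.01, 0], [1, 0, 0, 0.02, 0], [1, 0, 0, 0.025, 0], [1, 0, 0, 0.025, 0]]])

```text
clock: 31.6
ee_pos: [0.4487, -0.2547, 0.0514]
orientation: [0.218, -3.134, 0.0]
ft_force: [-0.3, -0.9, -1.0]
opening: 0.225
grip_force: 30.2
```

>>> jog_arm(motion=[[[1, 0, 0, 0.01, 0], [1, 0, 0, 0.015, 0], [1, 0, 0, 0.015, 0]]])

```text
clock: 31.98
ee_pos: [0.4489, -0.2549, 0.0493]
orientation: [-0.218, 3.133, -0.001]
ft_force: [-1.7, -0.0, 7.4]
opening: 0.23
grip_force: 31.5
```

>>> jog_arm(motion=[[[1, 0, 0, -0.01, 0], [1, 0, 0, -0.015, 0], [1, 0, 0, -0.015, 0]]])

```text
clock: 32.35
ee_pos: [0.4487, -0.2546, 0.0513]
orientation: [0.218, -3.134, -0.0]
ft_force: [-0.9, 0.8, -1.6]
opening: 0.226
grip_force: 30.2
```

Run:
```python
from h import *
d=snap('side','s11.png'); h=cv2.cvtColor(d['pixels'],cv2.COLOR_BGR2HSV).astype(int)
H,S,V=h[...,0],h[...,1],h[...,2]
c=np.full(H.shape,'.'); c[(S>150)&(H>20)&(H<36)]='Y'; c[(S>150)&(H>20)&(H<36)&(V<140)]='y'; c[(H>45)&(H<85)&(S>100)&(V>50)]='G'; c[V<60]='#'
for r in range(294,334): print(r,''.join(c[r,306:378]))
o=robot.get_obs();print(o['ee_pos'].round(4),o['ft_force'].round(1))
z=o['ee_pos'][2]+.0115
for nm,P in(('board under',slab(.4531,-.2540,.1415,z,z+.005,.09,.07)),('mouth',slab(.4536,-.2537,.14,.06,.06,.096,.076))): print(nm,proj(d,P).round(1).tolist())
```

```text
294 YYYYYYYYYYYYYYYYYYYYYYY..#######...#########GGGYYYYYYYYYYYYYYYYYYYYYYYYY
295 YYYYYYYYYYYYYYYYYYYYYYY.########...#########....YYYYYYYYYYYYYYYYYYYYYYYY
296 YYYYYYYYYYYYYYYYYYYYYYY..#######...#########....GYYYYYYYYYYYYYYYYYYYYYYY
297 YYYYYYYYYYYYYYYYYYYYYYYy########...#########....GGYYYYYYYYYYYYYYYYYYYYYY
298 YYYYYYYYYYYYYYYYYYYYYYYyG#######...#########....GGGYYYYYYYYYYYYYYYYYYYYY
299 YYYYYYYYYYYYYYYYYYYYYyGGGG######...#########....GGGGyYYYYYYYYYYYYYYYYYYY
300 YYYYYYYYYYYYYYYYYY..GG....#####....#########...GGGGGGyYYYYYYYYYYYYYYYYYY
301 YYYYYYYYYYYYYYYYyGGGGG....######..##########GGGGGGGGGG.YYYYYYYYYYYYYYYYY
302 YYYYYYYYYYYYYy.GG...GG...G#####...##########GGGGGGG.GGG.YYYYYYYYYYYYYYYY
303 YYYYYYYYYYYyGGGG.....GGGGG#####....#####.###GGGG.....GGG.YYYYYYYYYYYYYYY
304 YYYYYYYYy.GG..GG....GGGGGG#####....###...###GGGG....GGGGGGYYYYYYYYYYYYYY
305 YYYYYYyGGGG....GG...GGGGGG######.....#.#####GGGGGGGGGGGGGGGyYYYYYYYYYYYY
306 YYYYYY.GGG.....GG.....GGGG#######...#######GGGGGGGGGGGGG..GGyYYYYYYYYYYY
307 YYYYYYyGGGGGGGGG......GGGG###############GGGGGGGGGGGGG.....GG.YYYYYYYYYY
308 YYYYYYYyGGGGGGGG..
[... 1598 characters left out ...]
 yyyYYYYYYYYYYYYYYYYYYYYYYYyYYYYYYYYYYYYYYYYYYYYYYYYYYYYYYYYYYYYYYYYYYYYY
330 yyyyYYYYYYYYYYYYYYYYYYYYYYYYYYYYYYYYYYYYYYYYYYYYYYYYYYYYYYYYYYYYYYYYYYyy
331 yyyyyYYYYYYYYYYYYYYYYYYYYYYYYYYYYYYYYYYYYYYYYYYYYYYYYYYYYYYYYYYYYYYYyyyy
332 yyyyyyYYYYYYYYYYYYYYYYYYYYYYYYYYYYYYYYYYYYYYYYYYYYYYYYYYYYYYYYYYYYyyyyyy
333 yyyyyyyYYYYYYYYYYYYYYYYYYYYYYYYYYYYYYYYYYYYYYYYYYYYYYYYYYYYYYYYYyyyyyYyy
[ 0.4486 -0.2546  0.0513] [ 1.1 -0.7 -0.9]
board under [[331.9, 326.3], [331.9, 324.3], [311.9, 307.1], [311.9, 305.1], [369.2, 310.2], [369.3, 308.2], [348.4, 292.3], [348.5, 290.4]]
mouth [[331.6, 328.7], [331.6, 328.7], [310.0, 307.8], [310.0, 307.8], [371.4, 311.5], [371.4, 311.5], [348.9, 292.1], [348.9, 292.1]]
```

The gaps in the side view put the board about 1.7 mm too far in x and 2 mm too far in y, so it caught the far rims. I'll correct and try again.

>>> jog_arm(motion=[[[1, 0.008, -0.01, 0, 0], [1, 0.008, -0.01, 0, 0], [1, 0.008, -0.01, 0.01, 0], [1, 0.008, -0.01, 0.015, 0], [1, 0.008, -0.01, 0.015, 0]]])

```text
clock: 33.02
ee_pos: [0.4475, -0.2568, 0.0483]
orientation: [-0.218, 3.134, -0.0]
ft_force: [1.6, 0.5, -1.3]
opening: 0.227
grip_force: 30.1
```

>>> jog_arm(motion=[[[1, 0, 0, 0.008, 0], [1, 0, 0, 0.008, 0]]])

```text
clock: 33.28
ee_pos: [0.4474, -0.2569, 0.0467]
orientation: [-0.218, 3.134, -0.0]
ft_force: [0.9, -0.2, -2.4]
opening: 0.23
grip_force: 30.1
```

Below the rim now with no force, so it is entering. I'll lower it to the floor.

>>> jog_arm(motion=[[[1, 0, 0, 0.008, 0], [1, 0, 0, 0.012, 0], [1, 0, 0, 0.012, 0]]])

```text
clock: 33.65
ee_pos: [0.4474, -0.2568, 0.0444]
orientation: [-0.218, 3.134, -0.0]
ft_force: [2.8, -0.6, -1.3]
opening: 0.227
grip_force: 30.2
```

>>> jog_arm(motion=[[[1, 0, 0, 0.006, 0], [1, 0, 0, 0.008, 0], [1, 0, 0, 0.008, 0]]])

```text
clock: 34.02
ee_pos: [0.4475, -0.2569, 0.0429]
orientation: [-0.218, 3.134, -0.0]
ft_force: [3.0, 0.3, -0.6]
opening: 0.222
grip_force: 30.3
```

>>> jog_arm(motion=[[[1, -0.003, 0, 0.005, 0], [1, -0.003, 0, 0.005, 0]]])

```text
clock: 34.28
ee_pos: [0.4476, -0.2568, 0.0418]
orientation: [0.217, -3.133, -0.0]
ft_force: [-0.7, -0.6, 1.7]
opening: 0.226
grip_force: 30.5
```

>>> jog_arm(motion=[[[0.3, 0, 0, 0, 0], [0.1, 0, 0, 0, 0], [0.1, 0, 0, 0, 0], [0.1, 0, 0, -0.1, 0], [0.1, 0, 0, -0.3, 0], [0.1, 0, 0, -0.5, 0], [0.1, 0, 0, -0.8, 0], [0.1, 0, 0, -0.8, 0]]])

```text
clock: 35.28
ee_pos: [0.4493, -0.2579, 0.206]
orientation: [-0.217, 3.128, -0.01]
ft_force: [0.3, -0.9, -1.5]
opening: 0.446
grip_force: 0.0
```

>>> jog_arm(motion=[[[0.1, 0, 0.3, 0, 0], [0.1, 0, 0.6, 0, 0], [0.1, 0, 0.9, 0, 0], [0.1, 0, 1, 0, 0], [0.1, 0, 1, 0, 0], [0.1, 0, 1, 0, 0]]])

```text
clock: 36.02
ee_pos: [0.4204, -0.0594, 0.2014]
orientation: [0.217, -3.134, -0.0]
ft_force: [0.7, -0.8, -0.9]
opening: 0.451
grip_force: 0.0
```

Run:
```python
from h import *
e=snap('top'); d=snap('side','s12.png')
for r in rects(e,(45,120,60),(85,255,255),(370,235,430,310)): print('green top',desc(e,r,.058))
m=hsvmask(d,(45,100,50),(85,255,255),(290,230,420,340)); print('board side',fit(d,m,(.4536,-.2545,.14),.053,.058,.09,.07))
h=cv2.cvtColor(d['pixels'],cv2.COLOR_BGR2HSV).astype(int);H,S,V=h[...,0],h[...,1],h[...,2]
c=np.full(H.shape,'.'); c[(S>150)&(H>20)&(H<36)]='Y'; c[(S>150)&(H>20)&(H<36)&(V<140)]='y'; c[(H>45)&(H<85)&(S>100)&(V>50)]='G'; c[V<60]='#'
for r in range(288,332): print(r,''.join(c[r,306:378]))
a=cv2.imread('pics/side0.png').astype(int); x=abs(a-d['pixels']).max(2)>40; print('left tester changed',x[175:240,240:322].sum())
b=cv2.imread('pics/s7.png').astype(int); print('lid changed since release',(abs(b-d['pixels']).max(2)>40)[205:310,345:420].sum())
print(robot.get_obs()['ft_force'])
```

```text
green top (array([ 0.4532, -0.2541]), np.float64(7.4), np.float64(0.0901), np.float64(0.0714))
board side (array([ 0.453 , -0.2518,  0.1355]), np.float64(0.155))
288 .............YYYYYYYYYYYYYYYYYYYYYYYYYYYYYYYYYYYYYYYYYYYYYYYYYYYYYYYYYYy
289 ..........YYYYYYYYYYYYYYYYYYYYYYYYYYYYYYYYYYYYYYYYYYYYYYYYYYYYYYYYYYYYYY
290 ........YYYYYYYYYYYYYYYYYYYYYYYYYYYYYYYYYYYYYYYYYYYYYYYYYYYYYYYYYYYYYYYY
291 .....YYYYYYYYYYYYYYYYYYYYYYYYYYYYYYYYYYYYYYYYYYYYYYYYYYYYYYYYYYYYYYYYYYY
292 ..YYYYYYYYYYYYYYYYYYYYYYYYYYYYYYYYYYYYYYYYYYYYYYYYYYYYYYYYYYYYYYYYYYYYYY
293 YYYYYYYYYYYYYYYYYYYYYYYYYYYYYYYYYYYyy##yYYYYYYYYYYYYYYYYYYYYYYYYYYYYYYYY
294 YYYYYYYYYYYYYYYYYYYYYYYYYYYYYYYYYy######yYYyYYYYYYYYYYYYYYYYYYYYYYYYYYYY
295 YYYYYYYYYYYYYYYYYYYYYYYYYYYYYYyy##########GyyYYYYYYYYYYYYYYYYYYYYYYYYYYY
296 YYYYYYYYYYYYYYYYYYYYYYYYYYYYy##############GyyYYYYYYYYYYYYYYYYYYYYYYYYYY
297 YYYYYYYYYYYYYYYYYYYYYYYYYyy#################G.yYYYYYYYYYYYYYYYYYYYYYYYYY
298 YYYYYYYYYYYYYYYYYYYYYYYYYy##################GGGyYYYYYYYYYYYYYYYYYYYYYYYY
299 YYYYYYYYYYYYYYYYYYYYYYYYYy##################....yyYYYYYYYYYYYYYYYYYYYYYY
300 YYYYYYYYYY
[... 1838 characters left out ...]
YYYYYYYYYYYYYYYYYYYYY.GGG.....GGGGGGGyYYYYYYYYYYYYYYYYYYYYYYYYYYYYYYYYYY
325 YYYYYYYYYYYYYYYYYYYYYY.GG...GGGGGGyYYYYYYYYYYYYYYYYYYYYYYYYYYYYYYYYYYYYY
326 YYYYYYYYYYYYYYYYYYYYYYY.GGGGGGGG.yYYYYYYYYYYYYYYYYYYYYYYYYYYYYYYYYYYYYYY
327 yYYYYYYYYYYYYYYYYYYYYYYY.GGGGGyyYYYYYYYYYYYYYYYYYYYYYYYYYYYYYYYYYYYYYYYY
328 yyYYYYYYYYYYYYYYYYYYYYYYY.GyYYYYYYYYYYYYYYYYYYYYYYYYYYYYYYYYYYYYYYYYYYYY
329 yyyYYYYYYYYYYYYYYYYYYYYYYYYYYYYYYYYYYYYYYYYYYYYYYYYYYYYYYYYYYYYYYYYYYYYY
330 yyyyYYYYYYYYYYYYYYYYYYYYYYYYYYYYYYYYYYYYYYYYYYYYYYYYYYYYYYYYYYYYYYYYYYyy
331 yyyyyYYYYYYYYYYYYYYYYYYYYYYYYYYYYYYYYYYYYYYYYYYYYYYYYYYYYYYYYYYYYYYYyyyY
left tester changed 458
lid changed since release 131
[0.0807295  1.00316403 0.0854552 ]
```

Run:
```python
from h import *
d=snap('side'); p=d['pixels'].astype(int)
for n in('s9','s10','s11'):
    x=abs(cv2.imread(f'pics/{n}.png').astype(int)-p).max(2)>40 if __import__('os').path.exists(f'pics/{n}.png') else None
    print(n,x[215:310,375:420].sum())
x=abs(cv2.imread('pics/side0.png').astype(int)-p).max(2)>40
rr,cc=np.where(x[175:240,225:322]); print(np.bincount(cc//10),np.bincount(rr//10))
print(proj(d,(.42,-.06,.25)))
robot.finish_job()
```

```text
s9 0
s10 0
s11 0
[  0   0   0   0   0 152 229  77] [257 164  37]
[[285.50238842 187.57412992]]
the job is handed in; nothing more can be done
```

The job is handed in: the green board is seated level and released in the right tester's recess, that lid stands open at its stop (about 1.45 rad by my estimate), and the worn left lid fell shut by itself.

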